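# Uncover the sample drum and index its carousel

## Robot

A 7-joint arm with a two-finger parallel gripper is mounted at the origin on the work surface. World frame = base frame: x ahead of the robot, y to its left, z up, the work surface at z = 0. Lengths are in m, angles in rad, forces in N, time in s.
With the tool pointing down it reaches from about 0.425 to 0.925 m from the base axis. Payload 6.8 kg.
Tool frame: the origin (TCP) lies where the fingers leave the gripper's body, on its centre line; the fingertips stand 73 mm ahead of it and the grasp point (between the pads) lies 54 mm ahead of it (manip.grasp_offset is the distance from the TCP to the grasp point, in m); z points along the fingers, y is the line along which they close (so a half turn about z gives the same grasp; the last joint's range is limited). The gripper opens to 85 mm and grips with 20 to 120 N. Pads are 22 mm wide; open, the fingers measure 114 mm over their backs; the gripper's body (76 mm by 85 mm) begins 54 mm behind the grasp point. The pads swing forward as they close: fully open they stand 13 mm farther back than shut.
Start: joints at [-1.355, 0.477, 0.022, 1.555, -0.011, 1.109, -0.083], TCP at [0.215, 0.64, 0.304] pointing down, gripper open.
Joint ranges: [-2.96, 2.96], [-0.34, 2.1], [-1.41, 1.46], [0.24, 2.44], [-1.37, 4.51], [0.17, 1.92], [-2.96, 2.96]. Speed limits (rad/s): [2.39, 2.39, 3.14, 3.14, 3.14, 3.14, 3.14].

## Interface

Orientations are given as a unit quaternion [x, y, z, w].
In Python, from bench import manip gives the robot as it stands.
- The arm moves only by the tool servo_tool, never from a script. Its argument "targets" is a list that holds one entry, the list of rows, each a list of 7 numbers: the turn, a rotation vector about the tool's x, y, z in degrees, then the shift along the tool's x, y, z in m, then the finger opening in m, from 0 to 0.0854. In form: [[[rx, ry, rz, tx, ty, tz, claw], ...]]. A call has exactly 5 rows; each row is the pose to reach, as a shift and turn from the pose commanded when the call began, along the tool's axes at that moment; what a row does not reach only later rows make up. A row lasts 1/8 s, in which the tool goes at most 62.5 mm and 10.7 degrees, less where a joint would pass 70% of its speed; a pose out of reach is approached as far as the arm can. A call with a gripper value outside its range is refused whole. The fingers move at their own pace and stop on an object; "grip_force" is the grip in N (left out, the last holds). Time passes only in rows, so rows that repeat a pose let the fingers close, or fill a call up. It gives the time, the measured TCP pose, the force, the opening and the grip force at its end, in the units of the state.
- manip.get_obs(): the state, without advancing time (a new reading comes with each control period).
- manip.read_camera(name): name is "side" or "top"; returns a dict with "image" (420x560x3 uint8, red, green, blue), "camera_matrix" (3x3 intrinsics, pixels), "rvec" (rotation vector, rad) and "tvec" (3), from world to camera coordinates, as OpenCV has them. Camera axes: x right, y down, z forward; pixel columns grow to the right and rows downward; lengths in m; the calibration is good to about 2 mm. A picture is of the moment at which its call begins. There is no depth.
- manip.sign_off(): hands the job in; it is judged then, once.
The state is a dict: "time": time; "joint_pos": joint angles; "joint_vel": joint speeds; "joint_torque": joint torques, N m; "tool_pos": TCP position; "tool_rot": TCP orientation; "wrist_force": force on the tool from outside, world axes, zero at the start; "moment": the same for the moment, N m; "opening": finger opening in m; "gripper_force": force on a finger pad.
Only numpy, scipy, OpenCV 4.12 (cv2) and the standard library are available. Lean on these libraries where they do the work, as an engineer would, in place of code of your own. Each camera call takes 0.05 s, during which the arm holds its last target. There are 200 camera calls.

## Task

Lift the blue lid off the white sample drum by its black knob and set it down gently, knob up, in the middle of the cork mat. Then turn the carousel inside the drum until the red-capped cup stands at the yellow index mark. Leave the other things on the bench where they are.

Things in the scene. Friction and masses are not known exactly. Their poses are not given: they have to be found in the camera images.
- drum: white round sample drum fixed to the bench, open on top under its lid: outer diameter 194, inner 184, rim 70 mm above the bench. Origin: centre of its underside, at bench height. On its -x side a yellow index mark: a tab 12 mm wide, as tall as the wall, standing 29 mm out, and a stripe down the inside of the wall. On its +x side a grey block, 45 mm tall, stands 29 mm out
- index (a point): the point where the centre of the red cup's top must come: 62 mm from the drum's axis, towards the yellow mark, 55 mm above the bench
- carousel (a joint): angle of the carousel, rad, counter-clockwise from above; 0 or 6.283 (a full turn) = red cup at the mark. Turns both ways with light friction (1.3 N at a cup), stays where left. Aluminium disc 172 mm across, its top 26 mm above the bench, hub 26 mm across up to 42 mm above the bench, and four fixed cups a quarter turn apart (see red_cup), three with white caps, one red
- red_cup (a point): centre of the top of the red-capped cup on the carousel (hidden under the lid at the start). Each of the four cups is 28 mm across, stands from the disc up to 55 mm above the bench, and has its centre 62 mm from the drum's axis
- lid: loose blue lid on the drum, 200 mm across, about 0.3 kg. Origin: centre of its underside, z up. Below is a locating lip 172 mm across, 6 mm deep, hanging in the drum with 6 mm of play, then a 6 mm disc that rests on the rim; its top face is 12 mm above the origin. On the drum its origin is 64 mm above the bench
- knob (a point): centre of the head of the lid's black knob: a cylinder 28 mm across and 26 mm tall, from 28 to 54 mm above the lid's origin, on a stem 18 mm across; this point is 41 mm above the lid's origin
- mat: round cork mat fixed to the bench, 220 mm across, 4 mm thick. Origin: centre of its underside (bench height)
- jar: a loose amber glass jar with a white lid, 40 mm across, 65 mm tall, standing on the bench between drum and mat. Origin: centre of its underside (bench height). To be left alone
- spare_cup: a loose spare sample cup, white with a green cap, 32 mm across, 29 mm tall, on the bench near the robot. Origin: centre of its underside (bench height). To be left alone
- mouse: a loose black computer mouse, 100 x 58 x 24 mm, at the right. Origin: centre of its underside (bench height). To be left alone
- beaker: a loose glass beaker, 60 mm across, 80 mm tall, at the left. Origin: centre of its underside (bench height). To be left alone

How it is judged:
On the way, in this order (a step that is already met when the one before it is completed fails the run):
1. the lid lies flat, knob up, released and at rest in the middle of the cork mat (linear speed of lid below 0.02 m/s and horizontal distance between lid and mat below 0.035 m and height (world z) of lid below 0.008 m and angle between lid's own z axis and vertical below 0.06 rad and height (world z) of knob above 0.03 m and contact force between the fingers and lid below 0.1 N), for 0.2 s.
2. the carousel is turned so that the red cup stands at the index mark (horizontal distance between red_cup and index below 0.008 m and velocity of joint carousel between -0.03 and 0.03 rad/s), for 0.2 s.
At the end, for the whole second after the job is handed in: The lid lies flat on the cork mat, knob up (tilt under 0.06 rad), its centre within 35 mm of the mat's centre, at rest; the carousel stands still with the centre of the red cup within 8 mm of the index point (all of step 2 and linear speed of lid below 0.02 m/s and horizontal distance between lid and mat below 0.035 m and height (world z) of lid below 0.008 m and angle between lid's own z axis and vertical below 0.06 rad and height (world z) of knob above 0.03 m); the robot touches nothing.
It fails at once if the lid is dropped (falls freely, faster than 0.5 m/s) (linear speed of lid above 0.5 m/s and contact force between the fingers and lid below 0.1 N).
It fails at once if another thing on the bench is shifted by more than 25 mm (distance of any of jar, spare_cup, mouse, beaker from where it was at the start of the episode above 0.025 m).
It also fails if it takes over 61 s, if anything falls off the work surface, if the arm or the gripper's body presses on something with over 40 N, if the wrist force passes 120 N, or if a joint passes its speed limit or range.

## Working session

There is one attempt and no reset: what is moved stays moved. The work goes in short steps, Python scripts to look and compute and a tool call to move; the robot and the scene stay as the last step left them, time stands still between calls to the robot, and variables do not carry over. Pictures are saved under pics/ and viewed, at most 10 in all, crops included, and the job is handed in when it is done.

Besides the shell and the picture viewer there is one more tool, called after "Request:" in YAML: its name, and indented under it one key for each argument. servo_tool: Moves the arm, as the interface text tells. Its arguments: {"type":"object","properties":{"targets":{"type":"array","items":{"type":"array","items":{"type":"array","items":{"type":"number"}}}},"grip_force":{"type":"number"}},"required":["targets"]}

```bash
mkdir -p pics; cat > h.py <<'E'
import numpy as np, cv2
from bench import manip
def snap(cam,fn):
    d=manip.read_camera(cam); cv2.imwrite('pics/'+fn,d['image'][:,:,::-1]); np.savez('pics/'+fn+'.npz',**d); return d
def ray(d,px,z):
    K=np.array(d['camera_matrix'],float);R=cv2.Rodrigues(np.array(d['rvec'],float))[0];t=np.array(d['tvec'],float).ravel()
    v=R.T@np.linalg.inv(K)@np.array([px[0],px[1],1.]);c=-R.T@t
    return c+v*(z-c[2])/v[2]
def proj(d,p):
    return cv2.projectPoints(np.array(p,float).reshape(-1,3),np.array(d['rvec'],float),np.array(d['tvec'],float),np.array(d['camera_matrix'],float),None)[0].reshape(-1,2)
E
python3 - <<'E'
from h import *
snap('top','t1.png');snap('side','s1.png')
o=manip.get_obs();print({k:np.round(o[k],3) for k in o}, manip.grasp_offset)
E
```

```text
{'time': np.float64(0.1), 'joint_pos': array([-1.355,  0.478,  0.022,  1.556, -0.011,  1.109, -0.083]), 'joint_vel': array([ 0.001, -0.003, -0.001, -0.003,  0.001, -0.001, -0.001]), 'joint_torque': array([ 4.0000e-03, -5.9776e+01,  1.6140e+00, -2.8195e+01,  1.3000e-02,
        5.0000e-03, -0.0000e+00]), 'tool_pos': array([0.215, 0.64 , 0.303]), 'tool_rot': array([ 0.161,  0.987, -0.001, -0.   ]), 'wrist_force': array([-0.156,  0.511,  0.643]), 'moment': array([0.038, 0.034, 0.018]), 'gripper_force': np.float64(0.0), 'opening': np.float64(0.086)} 0.0539
```

View pics/t1.png

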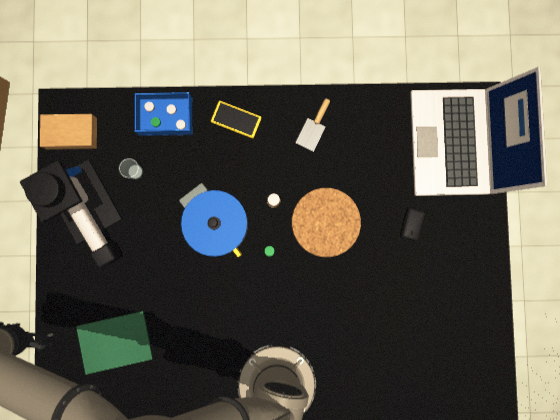

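View pics/s1.png

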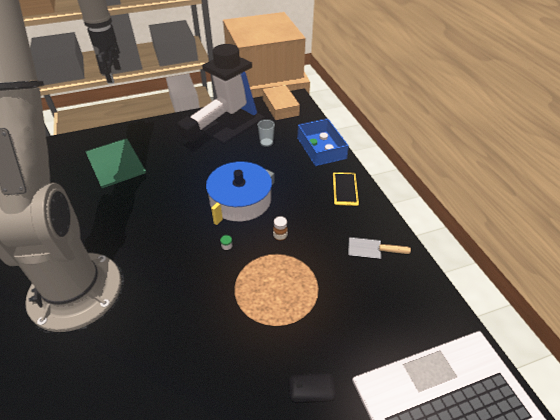

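Top view: lid and knob are around (214,223), the mat (326,222), the jar lid (274,200), the green cap (269,251), the yellow tab (237,252) and the grey block (194,195). The side view shows the same layout, with the knob at (238,178). Next I'll measure positions by colour segmentation.

```bash
cat >> h.py <<'E'
def blob(d,lo,hi,box,fill=False):
    hsv=cv2.cvtColor(d['image'],cv2.COLOR_RGB2HSV);m=cv2.inRange(hsv,np.array(lo),np.array(hi))
    b=np.zeros_like(m);x0,y0,x1,y1=box;b[y0:y1,x0:x1]=m[y0:y1,x0:x1]
    n,l,s,c=cv2.connectedComponentsWithStats(b)
    i=1+np.argmax(s[1:,4]); cs=max(cv2.findContours((l==i).astype(np.uint8),0,cv2.CHAIN_APPROX_NONE)[0],key=len)[:,0]
    return c[i],s[i,4],cs
def circ(d,cs,z):
    P=np.array([ray(d,p,z)[:2] for p in cs]);A=np.c_[2*P,np.ones(len(P))];q=np.linalg.lstsq(A,(P**2).sum(1),rcond=None)[0]
    return q[:2],np.sqrt(q[2]+q[:2]@q[:2])
E
python3 - <<'E'
from h import *
t=dict(np.load('pics/t1.png.npz'));s=dict(np.load('pics/s1.png.npz'))
K,R,T=t['camera_matrix'],cv2.Rodrigues(t['rvec'])[0],t['tvec'].ravel();print('cam',-R.T@T, R.round(2).tolist())
for n,d,bx in(('top',t,dict(lid=(170,180,260,265),mat=(280,180,370,265),yel=(225,240,250,265),green=(258,240,282,262),jar=(262,190,286,212),knob=(200,210,228,236))),('side',s,dict(lid=(195,155,280,215),mat=(225,245,325,330),yel=(205,198,228,225),green=(215,230,238,252),jar=(270,212,292,230),knob=(228,165,248,190)))):
    for k,lo,hi,z in(('lid',(100,120,80),(125,255,255),.076),('mat',(5,60,80),(25,255,255),.004),('yel',(20,120,100),(35,255,255),.07),('green',(50,100,60),(85,255,255),.029),('jar',(0,0,150),(180,60,255),.065),('knob',(0,0,0),(180,255,60),.105)):
        try:
            c,a,cs=blob(d,lo,hi,bx[k]);q,r=circ(d,cs,z);print(n,k,c.round(1),a,'cent',ray(d,c,z)[:2].round(4),'circ',q.round(4),r.round(4))
        except Exception as e: print(n,k,e)
E
```

```text
cam [0.43154173 0.0104134  1.62604171] [[-0.02, -1.0, 0.01], [-1.0, 0.02, -0.07], [0.07, -0.01, -1.0]]
top lid [213.6 222.9] 3324 cent [0.5009 0.1806] circ [0.5014 0.1806] 0.0988
top mat [325.9 222. ] 3814 cent [ 0.5007 -0.1668] circ [ 0.5012 -0.1669] 0.1091
top yel [237.  252.2] 48 cent [0.4114 0.1117] circ [0.4116 0.1115] 0.0111
top green [268.9 250.8] 93 cent [0.4133 0.0153] circ [0.4134 0.0153] 0.0155
top jar [273.2 199. ] 108 cent [ 0.5711 -0.0007] circ [ 0.5712 -0.0007] 0.0166
top knob [212.8 221.8] 40 cent [0.5029 0.18  ] circ [0.5023 0.1805] 0.0137
side lid [238.4 183.8] 2223 cent [0.4987 0.1693] circ [0.5009 0.1758] 0.0994
side mat [276.  289.5] 4799 cent [ 0.4979 -0.1778] circ [ 0.5004 -0.1706] 0.1095
side yel [216.5 213.3] 178 cent [0.4077 0.0775] circ [0.4079 0.0779] 0.0278
side green [225.7 239.3] 96 cent [0.4135 0.0098] circ [0.4135 0.0099] 0.0163
side jar [280.  221.8] 115 cent [ 0.569  -0.0088] circ [ 0.5687 -0.0092] 0.0185
side knob [238.4 178.2] 140 cent [0.4987 0.162 ] circ [0.4994 0.1642] 0.026
```

Request:
servo_tool:
  targets:
    - [[0,0,0,-0.04,-0.033,0,0.085],[0,0,0,-0.08,-0.066,0,0.085],[0,0,0,-0.12,-0.1,0,0.085],[0,0,0,-0.16,-0.132,0,0.085],[0,0,0,-0.2,-0.165,0,0.085]]

```text
time: 0.72
tool_pos: [0.3525, 0.4182, 0.3037]
tool_rot: [0.161, 0.987, -0.0, -0.0]
wrist_force: [0.5, 0.2, 1.5]
opening: 0.0852
gripper_force: 0.0
```

Request:
servo_tool:
  targets:
    - [[0,0,0,-0.04,-0.035,0,0.085],[0,0,0,-0.09,-0.075,0,0.085],[0,0,0,-0.14,-0.116,0,0.085],[0,0,0,-0.19,-0.158,0,0.085],[0,0,0,-0.218,-0.181,0,0.085]]

```text
time: 1.35
tool_pos: [0.502, 0.1757, 0.3038]
tool_rot: [0.163, 0.987, -0.0, 0.0]
wrist_force: [-0.3, 0.7, -0.6]
opening: 0.0851
gripper_force: 0.0
```

```bash
cat >> h.py <<'E'
from scipy.spatial.transform import Rotation as Ro
def go(p,ydir=None):
    """tool-frame shift (and turn about z, deg) to TCP position p, tool y along ydir (deg, mod 180), tool down"""
    o=manip.get_obs();R=Ro.from_quat(o['tool_rot']);a=np.degrees(np.arctan2(*R.as_matrix()[1::-1,1]))
    print('pos',o['tool_pos'].round(4),'ydir',a.round(1),'z',R.as_matrix()[:,2].round(3),'t',o['time'],'j7',o['joint_pos'].round(2),'open',o['opening'],'F',o['wrist_force'].round(1))
    r=0 if ydir is None else -((ydir-a+90)%180-90)
    print(' shift',R.inv().apply(np.array(p)-o['tool_pos']).round(4),'rz',round(r,1))
E
python3 -c "
from h import *
go((.501,.1785,.161))"
```

```text
pos [0.502  0.1757 0.3038] ydir 71.3 z [-0.    -0.001 -1.   ] t 1.35 j7 [-0.66  0.24  0.25  1.91 -0.07  1.    0.86] open 0.08514694377965769 F [-0.3  0.7 -0.6]
 shift [0.0018 0.0024 0.1428] rz 0
```

Request:
servo_tool:
  targets:
    - [[0,0,0,0.002,0.002,0.04,0.085],[0,0,0,0.002,0.002,0.08,0.085],[0,0,0,0.002,0.002,0.11,0.085],[0,0,0,0.002,0.002,0.13,0.085],[0,0,0,0.002,0.002,0.142,0.085]]

```text
time: 1.98
tool_pos: [0.4991, 0.1812, 0.1607]
tool_rot: [0.161, 0.987, -0.001, -0.001]
wrist_force: [-0.5, -0.8, 1.4]
opening: 0.0846
gripper_force: 0.0
```

Request:
servo_tool:
  targets:
    - [[0,0,0,0,0,0,0.05],[0,0,0,0,0,0,0.035],[0,0,0,0,0,0,0.015],[0,0,0,0,0,0,0.015],[0,0,0,0,0,0,0.015]]
  grip_force: 60

```text
time: 2.6
tool_pos: [0.5002, 0.1817, 0.1629]
tool_rot: [0.161, 0.987, 0.001, 0.001]
wrist_force: [-0.9, -1.1, 4.7]
opening: 0.026
gripper_force: 58.7
```

Request:
servo_tool:
  targets:
    - [[0,0,0,0,0,0,0.015],[0,0,0,0,0,0,0.015],[0,0,0,0,0,-0.01,0.015],[0,0,0,0,0,-0.02,0.015],[0,0,0,0,0,-0.03,0.015]]

```text
time: 3.22
tool_pos: [0.4997, 0.1814, 0.1927]
tool_rot: [0.161, 0.987, 0.0, 0.0]
wrist_force: [0.4, 1.4, -3.5]
opening: 0.0263
gripper_force: 59.1
```

Request:
servo_tool:
  targets:
    - [[0,0,0,0,0,-0.015,0.015],[0,0,0,0,0,-0.03,0.015],[0,0,0,0,0,-0.045,0.015],[0,0,0,0,0,-0.055,0.015],[0,0,0,0,0,-0.06,0.015]]

```text
time: 3.85
tool_pos: [0.4998, 0.1815, 0.2527]
tool_rot: [0.161, 0.987, 0.0, 0.0]
wrist_force: [0.6, -0.6, -2.4]
opening: 0.0264
gripper_force: 59.1
```

Request:
servo_tool:
  targets:
    - [[0,0,0,-0.006,-0.017,0,0.015],[0,0,0,-0.016,-0.047,0,0.015],[0,0,0,-0.027,-0.08,0,0.015],[0,0,0,-0.04,-0.12,0,0.015],[0,0,0,-0.053,-0.16,0,0.015]]

```text
time: 4.47
tool_pos: [0.4982, 0.0102, 0.2514]
tool_rot: [0.162, 0.987, -0.0, -0.001]
wrist_force: [0.5, -0.2, -2.5]
opening: 0.026
gripper_force: 59.3
```

Request:
servo_tool:
  targets:
    - [[0,0,0,-0.013,-0.04,0,0.015],[0,0,0,-0.026,-0.08,0,0.015],[0,0,0,-0.039,-0.117,0,0.015],[0,0,0,-0.049,-0.147,0,0.015],[0,0,0,-0.057,-0.17,0,0.015]]

```text
time: 5.1
tool_pos: [0.4975, -0.1692, 0.2513]
tool_rot: [0.163, 0.987, -0.0, -0.001]
wrist_force: [0.8, 0.9, -2.8]
opening: 0.026
gripper_force: 59.3
```

```bash
python3 - <<'E'
from h import *
go((.501,-.168,.1025))
go((.501,-.168,.1025),90)
d=snap('top','t2.png');snap('side','s2.png')
im=d['image'];cv2.imwrite('pics/t2c.png',cv2.resize(im[170:275,160:380,::-1],None,fx=3.6,fy=3.6,interpolation=cv2.INTER_CUBIC))
E
```

```text
pos [ 0.4975 -0.1692  0.2513] ydir 71.3 z [-0.002 -0.    -1.   ] t 5.1 j7 [-0.12  0.31  0.4   1.99 -0.15  0.88  1.6 ] open 0.026031007925679996 F [ 0.8  0.9 -2.8]
 shift [-0.0032  0.0025  0.1488] rz 0
pos [ 0.4975 -0.1692  0.2513] ydir 71.3 z [-0.002 -0.    -1.   ] t 5.1 j7 [-0.12  0.31  0.4   1.99 -0.15  0.88  1.6 ] open 0.026031007925679996 F [ 0.8  0.9 -2.8]
 shift [-0.0032  0.0025  0.1488] rz -18.7
```

View pics/t2c.png

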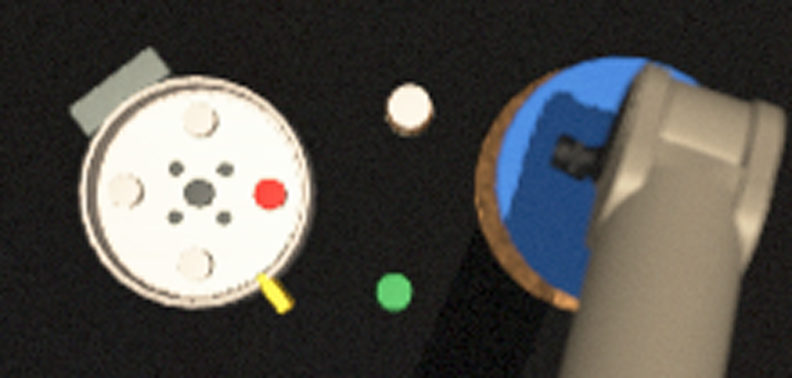

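View pics/s2.png

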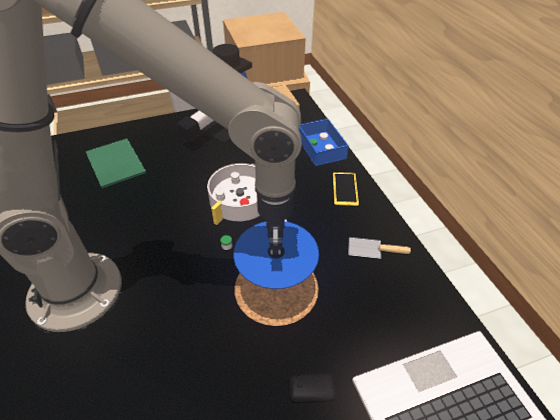

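The picture shows the drum open, with the red cup at crop (270,194), the hub at (198,193) and the yellow tab at (275,293). The cup therefore has to turn about 53° clockwise. The lid hangs level above the mat, so I'll lower it now.

Request:
servo_tool:
  targets:
    - [[0,0,0,-0.002,0.001,0.025,0.015],[0,0,0,-0.003,0.002,0.055,0.015],[0,0,0,-0.003,0.002,0.085,0.015],[0,0,0,-0.003,0.002,0.11,0.015],[0,0,0,-0.003,0.002,0.125,0.015]]

```text
time: 5.82
tool_pos: [0.5014, -0.1652, 0.1254]
tool_rot: [0.161, 0.987, 0.0, -0.001]
wrist_force: [-0.1, 0.1, -2.3]
opening: 0.0263
gripper_force: 59.4
```

Request:
servo_tool:
  targets:
    - [[0,0,0,0,0,0.006,0.015],[0,0,0,0,0,0.011,0.015],[0,0,0,0,0,0.016,0.015],[0,0,0,0,0,0.019,0.015],[0,0,0,0,0,0.021,0.015]]

```text
time: 6.45
tool_pos: [0.5026, -0.1654, 0.1059]
tool_rot: [0.161, 0.987, 0.0, 0.0]
wrist_force: [-0.1, -0.3, -2.5]
opening: 0.0263
gripper_force: 59.4
```

Request:
servo_tool:
  targets:
    - [[0,0,0,0,0,0.001,0.015],[0,0,0,0,0,0.002,0.015],[0,0,0,0,0,0.003,0.015],[0,0,0,0,0,0.004,0.015],[0,0,0,0,0,0.004,0.015]]

```text
time: 7.08
tool_pos: [0.5025, -0.1656, 0.1029]
tool_rot: [0.161, 0.987, 0.0, 0.0]
wrist_force: [-4.2, 2.0, 11.7]
opening: 0.0264
gripper_force: 61.0
```

Contact confirmed by the force reading. I'll release and rise straight up.

Request:
servo_tool:
  targets:
    - [[0,0,0,0,0,0,0.03],[0,0,0,0,0,0,0.04],[0,0,0,0,0,0,0.06],[0,0,0,0,0,0,0.085],[0,0,0,0,0,0,0.085]]

```text
time: 7.7
tool_pos: [0.5025, -0.1654, 0.1019]
tool_rot: [0.161, 0.987, 0.0, -0.0]
wrist_force: [0.3, -0.8, 0.9]
opening: 0.0848
gripper_force: 0.0
```

Request:
servo_tool:
  targets:
    - [[0,0,0,0,0,0,0.085],[0,0,0,0,0,-0.02,0.085],[0,0,0,0,0,-0.05,0.085],[0,0,0,0,0,-0.09,0.085],[0,0,0,0,0,-0.13,0.085]]

```text
time: 8.32
tool_pos: [0.5022, -0.1655, 0.233]
tool_rot: [0.161, 0.987, -0.0, -0.0]
wrist_force: [-0.3, 0.7, 0.0]
opening: 0.0851
gripper_force: 0.0
```

```bash
python3 - <<'E'
from h import *
t=dict(np.load('pics/t2.png.npz'));s=dict(np.load('pics/s2.png.npz'))
C=[]
for n,d,bx in(('top',t,(225,215,246,232)),('side',s,(232,192,256,212))):
    for lo,hi in(((0,120,80),(8,255,255)),((170,120,80),(180,255,255))):
        try:
            c,a,cs=blob(d,lo,hi,bx);print(n,'red',c,a,ray(d,c,.055)[:2].round(4))
        except Exception as e:print(n,e)
d=t
# drum rim (white outer contour), top view
hsv=cv2.cvtColor(d['image'],cv2.COLOR_RGB2HSV)
c,a,cs=blob(d,(0,0,120),(180,70,255),(180,188,250,262));q,r=circ(d,cs,.07);print('drum',q,r,a)
c,a,cs=blob(d,(20,120,100),(35,255,255),(225,240,250,265));print('yel',ray(d,c,.07)[:2])
# white caps via hough on crop not needed; lid now
e=snap('top','t3.png');snap('side','s3.png')
c,a,cs=blob(e,(100,120,60),(125,255,255),(280,180,370,265));print('lid',c,a,circ(e,cs,.016))
go((.501,.118,.25),0)
E
```

```text
top red [234.45614035 223.43859649] 57 [0.4991 0.1193]
top attempt to get argmax of an empty sequence
side red [244.02173913 200.89130435] 46 [0.499 0.114]
side attempt to get argmax of an empty sequence
drum [0.50745245 0.18582103] 0.09947553742029694 3354
yel [0.41453631 0.11432704]
lid [311.0647541  218.31639344] 1220 (array([ 0.51029534, -0.13904428]), np.float64(0.06916626016001653))
pos [ 0.5045 -0.1663  0.2359] ydir 71.4 z [ 0.007 -0.001 -1.   ] t 8.425 j7 [-0.12  0.33  0.4   1.99 -0.17  0.84  1.62] open 0.08452407477736117 F [ 0.  -0.1 -0.3]
 shift [ 0.0938  0.2684 -0.0144] rz 71.4
```

View pics/s3.png

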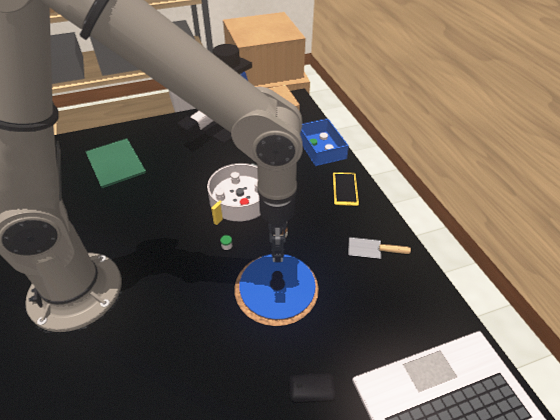

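The side view shows the lid flat on the mat at about (277,287), knob up and centred. Next I'll grasp the red cup tangentially and turn it along its arc.

Request:
servo_tool:
  targets:
    - [[0,0,9,0.018,0.052,-0.01,0.05],[0,0,18,0.036,0.105,-0.014,0.05],[0,0,27,0.054,0.158,-0.014,0.05],[0,0,36,0.074,0.21,-0.014,0.05],[0,0,45,0.094,0.268,-0.014,0.05]]

```text
time: 9.05
tool_pos: [0.4981, 0.1199, 0.2455]
tool_rot: [0.529, 0.848, -0.0, -0.0]
wrist_force: [0.6, -0.1, -0.3]
opening: 0.0499
gripper_force: 0.0
```

Request:
servo_tool:
  targets:
    - [[0,0,9,0,0,0,0.05],[0,0,18,0,0,0,0.05],[0,0,26.4,0,0,0,0.05],[0,0,26.4,0,0,0,0.05],[0,0,26.4,0,0,0,0.05]]

```text
time: 9.68
tool_pos: [0.4984, 0.1185, 0.2456]
tool_rot: [0.706, 0.708, -0.0, -0.0]
wrist_force: [-0.2, 0.0, -0.1]
opening: 0.05
gripper_force: 0.0
```

```bash
python3 -c "
from h import *
go((.4995,.117,.108),0)"
```

```text
pos [0.4984 0.1185 0.2456] ydir 0.2 z [-0. -0. -1.] t 9.675 j7 [-0.81  0.31  0.56  2.03 -0.21  0.86 -0.14] open 0.049981190568055625 F [-0.2  0.  -0.1]
 shift [-0.0015  0.0011  0.1376] rz 0.2
```

Request:
servo_tool:
  targets:
    - [[0,0,0,-0.001,0.001,0.035,0.05],[0,0,0,-0.001,0.001,0.07,0.05],[0,0,0,-0.001,0.001,0.1,0.05],[0,0,0,-0.001,0.001,0.125,0.05],[0,0,0,-0.001,0.001,0.137,0.05]]

```text
time: 10.3
tool_pos: [0.4991, 0.1173, 0.1076]
tool_rot: [0.706, 0.708, -0.001, -0.0]
wrist_force: [0.3, 0.5, -0.4]
opening: 0.0498
gripper_force: 0.0
```

Request:
servo_tool:
  targets:
    - [[0,0,0,0,0,0,0.04],[0,0,0,0,0,0,0.03],[0,0,0,0,0,0,0.02],[0,0,0,0,0,0,0.02],[0,0,0,0,0,0,0.02]]
  grip_force: 20

```text
time: 10.92
tool_pos: [0.5, 0.1175, 0.1098]
tool_rot: [0.707, 0.707, 0.001, 0.0]
wrist_force: [-1.8, -2.1, 6.9]
opening: 0.027
gripper_force: 20.6
```

```bash
python3 - <<'E'
from h import *
go((.4995,.117,.108),0)
o=manip.get_obs();R=Ro.from_quat(o['tool_rot']);p=o['tool_pos']
C=np.array([.500,.180,p[2]])
for k in range(1,11):
    a=-5.26*k;q=C+Ro.from_euler('z',a,degrees=True).apply(p-C);print(-a,R.inv().apply(q-p).round(4))
E
```

```text
pos [0.5    0.1175 0.1098] ydir 0.1 z [ 0.001  0.001 -1.   ] t 10.925 j7 [-0.69  0.53  0.42  2.11 -0.4   0.58  0.02] open 0.02698041728947319 F [-1.8 -2.1  6.9]
 shift [-0.0005 -0.0005  0.0018] rz 0.1
5.26 [ 0.0003 -0.0057 -0.    ]
10.52 [ 0.0011 -0.0114 -0.    ]
15.78 [ 0.0024 -0.017  -0.    ]
21.04 [ 0.0042 -0.0224 -0.    ]
26.299999999999997 [ 0.0065 -0.0277 -0.    ]
31.56 [ 0.0093 -0.0327 -0.    ]
36.82 [ 0.0125 -0.0374 -0.    ]
42.08 [ 0.0161 -0.0418 -0.    ]
47.339999999999996 [ 0.0202 -0.0459 -0.    ]
52.599999999999994 [ 0.0246 -0.0496 -0.    ]
```

Request:
servo_tool:
  targets:
    - [[0,0,5.3,0.0003,-0.0057,0,0.02],[0,0,10.5,0.001,-0.0114,0,0.02],[0,0,15.8,0.0024,-0.017,0,0.02],[0,0,21,0.0042,-0.0224,0,0.02],[0,0,26.3,0.0065,-0.0277,0,0.02]]

```text
time: 11.55
tool_pos: [0.4721, 0.1246, 0.1097]
tool_rot: [0.85, 0.527, 0.001, -0.0]
wrist_force: [-1.4, 1.0, 7.1]
opening: 0.0269
gripper_force: 20.7
```

Request:
servo_tool:
  targets:
    - [[0,0,5.3,0.0003,-0.0057,0,0.02],[0,0,10.5,0.001,-0.0114,0,0.02],[0,0,15.8,0.0024,-0.017,0,0.02],[0,0,21,0.0042,-0.0224,0,0.02],[0,0,26.3,0.0065,-0.0277,0,0.02]]

```text
time: 12.18
tool_pos: [0.4502, 0.1433, 0.1097]
tool_rot: [0.947, 0.32, 0.001, -0.001]
wrist_force: [-3.1, 2.2, 7.1]
opening: 0.0272
gripper_force: 20.7
```

Request:
servo_tool:
  targets:
    - [[0,0,0,0,0,0,0.02],[0,0,0,0,0,0,0.028],[0,0,0,0,0,0,0.034],[0,0,0,0,0,0,0.044],[0,0,0,0,0,0,0.05]]

```text
time: 12.8
tool_pos: [0.45, 0.1419, 0.1088]
tool_rot: [0.947, 0.321, -0.0, 0.0]
wrist_force: [0.3, -0.0, 0.4]
opening: 0.0499
gripper_force: 0.0
```

Request:
servo_tool:
  targets:
    - [[0,0,0,0,0,0,0.05],[0,0,0,0,0,-0.02,0.05],[0,0,0,0,0,-0.05,0.05],[0,0,0,0,0,-0.09,0.05],[0,0,0,0,0,-0.14,0.05]]

```text
time: 13.42
tool_pos: [0.4494, 0.1418, 0.2496]
tool_rot: [0.947, 0.321, -0.001, 0.0]
wrist_force: [1.6, 0.9, 0.6]
opening: 0.05
gripper_force: 0.0
```

Request:
servo_tool:
  targets:
    - [[0,0,0,0,0,-0.04,0.05],[0,0,0,0.04,0.04,-0.07,0.05],[0,0,0,0.08,0.08,-0.07,0.05],[0,0,0,0.12,0.12,-0.07,0.05],[0,0,0,0.15,0.15,-0.07,0.05]]

```text
time: 14.05
tool_pos: [0.6622, 0.1138, 0.3182]
tool_rot: [0.947, 0.321, -0.0, 0.0]
wrist_force: [0.2, 0.1, 0.8]
opening: 0.0503
gripper_force: 0.0
```

```bash
python3 - <<'E'
from h import *
go((.5,.18,.3))
d=snap('top','t4.png');s=snap('side','s4.png')
for n,e,bx in(('top',d,(190,200,250,258)),('side',s,(200,165,275,215))):
    c,a,cs=blob(e,(0,120,80),(8,255,255),bx);print(n,'red',c,a,ray(e,c,.055)[:2].round(4))
A=cv2.resize(d['image'][170:275,160:380,::-1],None,fx=3.6,fy=3.6,interpolation=cv2.INTER_CUBIC)
cv2.imwrite('pics/t4c.png',A)
cv2.imwrite('pics/s4c.png',cv2.resize(s['image'][140:340,190:340,::-1],None,fx=3,fy=3,interpolation=cv2.INTER_CUBIC))
E
```

```text
pos [0.6622 0.1138 0.3182] ydir -52.6 z [-0.    -0.001 -1.   ] t 14.05 j7 [-0.84  0.6   0.89  1.59 -0.49  1.19 -0.77] open 0.050262580235910605 F [0.2 0.1 0.8]
 shift [-0.0885 -0.1512  0.0182] rz 0
top red [226.61016949 238.88135593] 59 [0.4523 0.1438]
side red [226.58 199.44] 50 [0.4515 0.1372]
```

View pics/t4c.png

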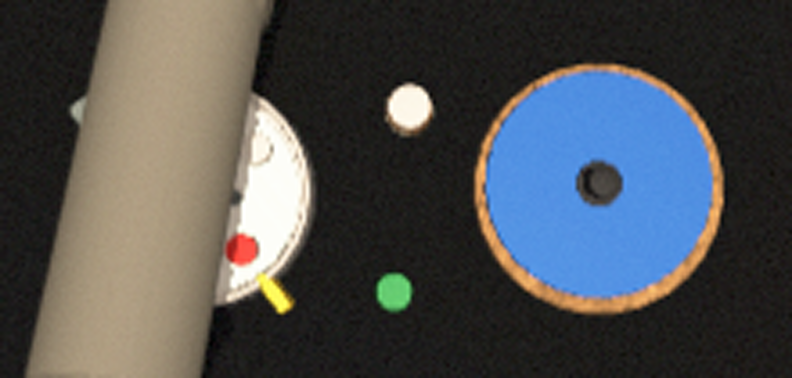

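View pics/s4c.png

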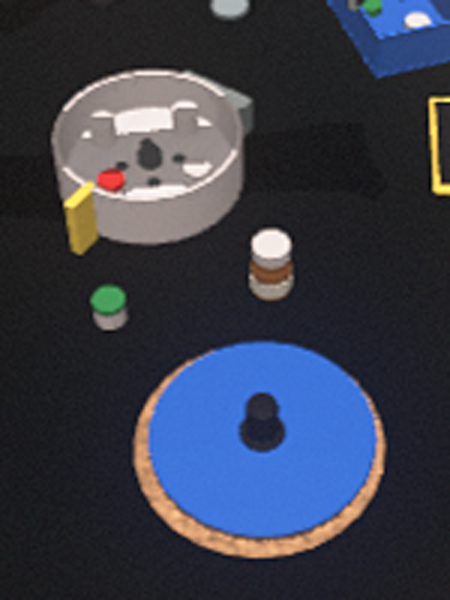

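The top crop shows the red cup at (241,249), on the line from the hub to the yellow tab at (275,293). Measured from the drum's centre, the cup lies at -142.8° and the mark at -142.5°, so the error is under 1 mm. The lid is flat and centred on the mat at (600,183). The jar and spare cup haven't moved, and the arm is clear of everything.

```bash
python3 -c "
from bench import manip
print(manip.sign_off())"
```

```text
the job is handed in; nothing more can be done
None
```

The job is handed in, though no verdict came back: the final pictures show the lid flat, knob up and centred on the cork mat, the red cup within about 1 mm of the index mark, and the jar and spare cup unmoved (I didn't re-check the mouse and beaker).

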